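Set the press stud on the little house

ROBOT

A 7-joint arm with a two-finger parallel gripper is mounted at the origin on the work surface. World frame = base frame: x ahead of the robot, y to its left, z up, the work surface at z = 0. Lengths are in m, angles in degrees, forces in N, time in s.
With the tool pointing down it reaches from about 0.425 to 0.875 m from the base axis. Payload 4.7 kg.
Tool frame: the origin (TCP) lies between the finger pads; the fingertips stand env.finger_overhang ahead of it and the grasp point (between the pads) lies 5 mm behind it (env.finger_overhang is the distance from the TCP to the fingertips, in m); z points along the fingers, y is the line along which they close (so a half turn about z gives the same grasp; the last joint's range is limited). The gripper opens to 87 mm and grips with 3 to 60 N. Pads are 19 mm wide; open, the fingers measure 117 mm over their backs; the gripper's body (75 mm by 190 mm) begins 51 mm behind the grasp point.
Start: joints at [67.844, 18.392, -4.016, 83.108, 1.295, 78.541, -3.26], TCP at [0.254, -0.599, 0.237] pointing down, gripper open.
Joint ranges: [-163.93, 163.93], [-17.29, 119.83], [-79.2, 71.16], [3.27, 140.29], [-89.18, 269.18], [5.43, 117.66], [-154.24, 154.24]. Speed limits (degrees/s): [147.25, 147.25, 180, 180, 180, 180, 180].

INTERFACE

Orientations are given as [roll, pitch, yaw] about the fixed x, y, z axes, in that order (R = Rz(yaw) Ry(pitch) Rx(roll)).
In Python, from cell import telemetry, eyes, env, models gives the robot as it stands. The module is installed in compiled form; this text tells all that it offers.
- The arm moves only by the tool drive_tool, never from a script. Its arguments are lists of equal length, an entry for each row: "angular": the turn, a rotation vector about the tool's x, y, z in rad, a list of three; "delta_pos": the shift along the tool's x, y, z in cm, a list of three; "gripper": the finger opening in cm, from 0 to 8.7. A call has 1 to 20 rows; each row shifts and turns the commanded pose from where the row before left it, along the tool's axes as they then stand; what a row does not reach is not made up. A row lasts 1/10 s, in which the tool goes at most 50 mm and 8.59 degrees, less where a joint would pass 70% of its speed; a pose out of reach is approached as far as the arm can. A call with a gripper value outside its range is refused whole. The fingers move at their own pace and stop on an object; "squeeze" is the grip in N (left out, the last holds). Time passes only in rows, so rows that do not move let the fingers close. It gives the time, the measured TCP pose, the force, the opening and the grip force at its end, in the units of the state.
- telemetry.get_obs(): the state, without advancing time (a new reading comes with each control period).
- eyes.read_camera(name): name is "side" or "top"; returns a dict with "pixels" (400x640x3 uint8, red, green, blue), "mtx" (3x3 intrinsics, pixels), "D" ([k1, k2, p1, p2, k3] as OpenCV has them; the pictures are not rectified), "origin" and "orientation" of the camera in the world. Camera axes: x right, y down, z forward; pixel columns grow to the right and rows downward; lengths in m; the calibration is good to about 2 mm. A picture is of the moment at which its call begins. There is no depth.
- env.sign_off(): hands the job in; it is judged then, once.
Trained networks look in a picture, given as the dict that the camera call returned (one of the last four; its "shot" number tells which), for a name from the list of things; names that differ only in an ending like _2 or _b are one class to them, and where a whole thing is asked for, a point or a joint stands for the part that bears it (a point fixed in the world has none). Each returns a list of dicts, best first, with "p" (0 to 1); they miss things now and then, are a little off and sometimes report something else, mostly with a low value. They report only what shows in the picture. A call takes as long as a camera call.
- models.search_frame(picture, target): "centre" ([column, row] in pixels, amid what is visible of it).
- models.cut_out(picture, target): "pixels" (400x640 bool, what is visible of it) and "centre" ([column, row] in pixels, amid what is visible of it).
The state is a dict: "time_s": time; "qpos": joint angles; "joint_velocities": joint speeds; "effort": joint torques, N m; "tool_pos": TCP position; "tool_rot": TCP orientation; "force": force on the tool from outside, world axes, zero at the start; "wrist_torque": the same for the moment, N m; "grip_width": finger opening in m; "grasp_force": force on a finger pad.
Only numpy, scipy, OpenCV 4.12 (cv2) and the standard library are available. Lean on these libraries where they do the work, as an engineer would, in place of code of your own. Each camera call takes 0.05 s, during which the arm holds its last target. There are 200 camera calls.

TASK

Two pairs of pliers are mounted on stands on the art-room table; only one of them has a little plywood house on its stand, with the house's tab and an open press stud in its jaws. Squeeze that pair's handles together until the press stud clicks fully shut, then let go so that the pliers spring wide open again. Leave the other, empty pair unsqueezed.

Things in the scene. Friction and masses are not known exactly. Their poses are not given: they have to be found in the camera images.
- grip (a point): Where to squeeze the loaded pliers: midway between the two handles, 105 mm behind the pivot, at mid-height of the handles, 56 mm above the table. x points level along the pliers from handles to jaws, y level across the handles, z up. Here the handles measure 64 mm over their outsides when open, 34 mm when closed on the shut stud. The house stands 210 to 270 mm off along x, about 97 mm high.
- pliers (a joint): Closing angle of each handle (black bars 12 mm thick, 110 mm long, closing sideways in a level plane, only table beneath) of the loaded pliers, rad: 0 open, 0.14 closed on the shut stud. They are geared to close evenly; a spring opens them when let go. A squeeze of 10 to 15 N at the grip point closes them; pushing one handle alone takes twice that.
- snap (a joint): Travel of the press stud's loose half (steel disc 17 mm across, 4 mm thick, in the loaded jaws, 165 mm from the grip point) towards the house's tab, m: 0 open, 0.008 shut. Past about 0.0055 it snaps over the stud's head and stays shut by itself; let go earlier, it does not lock.
- spare (a joint): Closing angle (rad, 0 open) of the other, empty pliers, to be left alone. They look alike but have no house on the stand; the two pairs stand side by side, left and right, in either order, their handles at least 80 mm apart.

How it is judged:
By the outcome, as a careful person would: the job done as asked, in the order asked, and still so for the second after the job is handed in, with the robot touching nothing.
It also fails if it takes over 29 s, if anything falls off the work surface, if the arm or the gripper's body presses on something with over 40 N, if the wrist force passes 120 N, or if a joint passes its speed limit or range.

## Working session

There is one attempt and no reset: what is moved stays moved. The work goes in short steps, Python scripts to look and compute and a tool call to move; the robot and the scene stay as the last step left them, time stands still between calls to the robot, and variables do not carry over. Pictures are saved under pics/ and viewed, at most 10 in all, crops included, and the job is handed in when it is done.

Besides the shell and the picture viewer there is one more tool, called after "Call:" by a JSON object that holds its "name" and its "arguments". drive_tool: Moves the arm, as the interface text tells. Its arguments: {"type":"object","properties":{"angular":{"type":"array","items":{"type":"array","items":{"type":"number"}}},"delta_pos":{"type":"array","items":{"type":"array","items":{"type":"number"}}},"gripper":{"type":"array","items":{"type":"number"}},"squeeze":{"type":"number"}},"required":["angular","delta_pos","gripper"]}

```bash
mkdir -p pics; python3 - <<'E'
from cell import telemetry, eyes, env, models
import cv2
print(env.finger_overhang); o=telemetry.get_obs(); print({k:o[k] for k in('time_s','tool_pos','tool_rot','force','grip_width')})
for n in('top','side'):
    p=eyes.read_camera(n); cv2.imwrite(f'pics/{n}0.png',p['pixels'][...,::-1])
    print(n,p['mtx'],p['D'],p['origin'],p['orientation'])
    for t in('grip','pliers','snap','spare'):
        print(t,[(r['centre'],round(r['p'],2)) for r in models.search_frame(p,t)])
E
```

```text
0.014
{'time_s': 0.0, 'tool_pos': array([ 0.25335487, -0.59802463,  0.23546159]), 'tool_rot': array([-1.79890418e+02,  5.63658384e-03,  2.29672640e+01]), 'force': array([-0.21614928,  0.11282541,  0.19164366]), 'grip_width': 0.0871992350062204}
top [[428.81094187   0.         313.39762771]
 [  0.         428.81094187 195.80397024]
 [  0.           0.           1.        ]] [-0.00814322  0.          0.          0.          0.        ] [ 0.40815922 -0.02844105  0.98259638] [-1.70355040e+02 -8.68176659e-03 -8.84952664e+01]
grip [([220.5, 167.8], 0.58)]
pliers [([203.0, 216.1], 0.91)]
snap []
spare [([362.0, 190.4], 0.93)]
side [[487.5623333    0.         327.76451653]
 [  0.         487.5623333  195.52705455]
 [  0.           0.           1.        ]] [-0.15455011  0.          0.          0.          0.        ] [ 0.4975406  -0.89766076  0.63115082] [-120.74562609   -0.31163173   -4.67542046]
grip [([346.2, 175.8], 0.6)]
pliers [([296.2, 166.7], 0.61)]
snap []
spare [([336.8, 243.8], 0.84)]
```

View pics/top0.png

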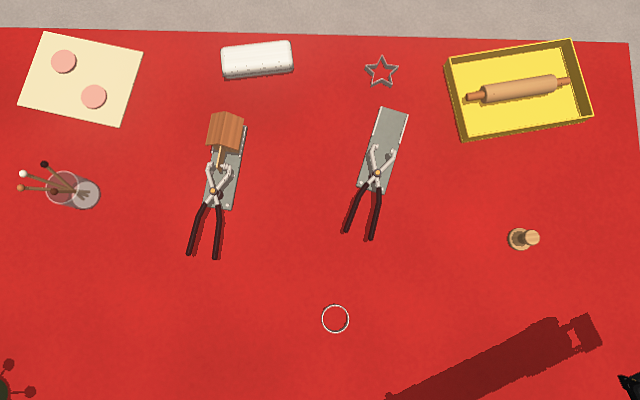

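View pics/side0.png

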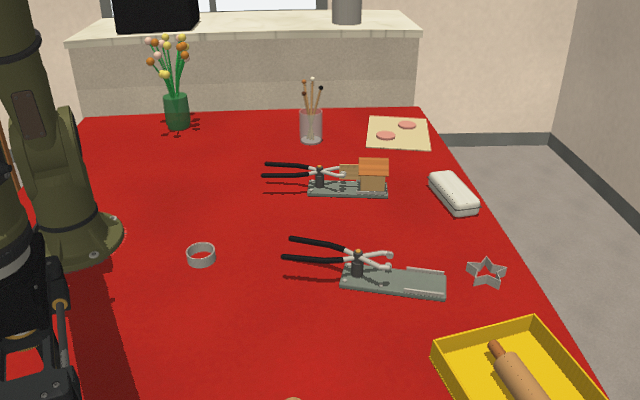

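The top view shows the loaded pair on the left: pivot about (212,190), handle ends about (190,255) and (216,258), house at (225,130). The empty pair is on the right, with its pivot near (377,173). In the side view the loaded pair is the farther one, with handles around (290,170).

```bash
cat > h.py <<'E'
import numpy as np, cv2
from scipy.spatial.transform import Rotation as R
def ground(p,uv,z):
    u=cv2.undistortPoints(np.array(uv,float).reshape(-1,1,2),p['mtx'],p['D']).reshape(-1,2)
    M=R.from_euler('xyz',p['orientation'],degrees=True).as_matrix()
    d=np.c_[u,np.ones(len(u))]@M.T; o=np.array(p['origin'])
    return o+d*((z-o[2])/d[:,2])[:,None]
def project(p,X):
    M=R.from_euler('xyz',p['orientation'],degrees=True).as_matrix()
    X=(np.atleast_2d(X)-p['origin'])@M
    return cv2.projectPoints(X,np.zeros(3),np.zeros(3),p['mtx'],p['D'])[0].reshape(-1,2)
E
python3 - <<'E'
from cell import eyes, models
from h import *
p=eyes.read_camera('top')
for t in('pliers','spare'):
    m=models.cut_out(p,t)[0]['pixels']
    dark=(m&(p['pixels'].max(2)<70)).astype(np.uint8)
    n,l,s,c=cv2.connectedComponentsWithStats(dark)
    for i in range(1,n):
        if s[i,4]<40: continue
        v,u=np.where(l==i); X=ground(p,np.c_[u,v],.058)[:,:2]
        mu=X.mean(0); w,V=np.linalg.eigh(np.cov((X-mu).T)); a=V[:,1]*np.sign(V[0,1])
        q=(X-mu)@a; print(t,s[i,4],'mean',mu.round(4),'dir',np.degrees(np.arctan2(a[1],a[0])).round(1),'ends',(mu+a*q.min()).round(4),(mu+a*q.max()).round(4),'width',4*w[0]**.5)
    x0,y0,w_,h_=cv2.boundingRect(m.astype(np.uint8)); print(x0,y0,w_,h_)
print('pivots',ground(p,[[212,190],[377,173]],.06))
g=ground(p,[[203,222]],.056); print(g)
im=p['pixels'][90:280,150:420,::-1]; cv2.imwrite('pics/c1.png',cv2.resize(im,None,fx=2.9,fy=2.9,interpolation=2))
E
```

```text
pliers 170 mean [0.4857 0.23  ] dir -12.6 ends [0.4337 0.2416] [0.5443 0.2169] width 0.014467864679060347
187 164 45 90
spare 212 mean [ 0.5452 -0.1156] dir -22.5 ends [ 0.4907 -0.093 ] [ 0.5996 -0.1381] width 0.013614869767046938
344 148 53 84
pivots [[ 0.57194527  0.19768906  0.06      ]
 [ 0.61951635 -0.16317883  0.06      ]]
[[0.50162783 0.2135692  0.056     ]]
```

View pics/c1.png

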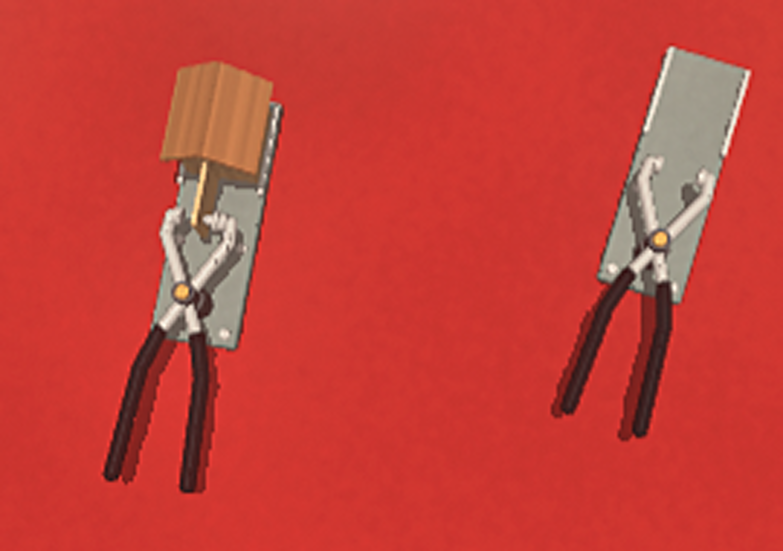

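```bash
python3 - <<'E'
from cell import eyes, models, telemetry
from h import *
p=eyes.read_camera('top')
c=np.array([[110,477],[188,489],[160,332],[197,343],[182,292]])/2.9+[150,90]
X=ground(p,c,.058); X[4]=ground(p,c[4:],.07)[0]; print(X.round(4))
e=(X[0]+X[1])/2; f=(X[2]+X[3])/2; a=(X[4]-e)[:2]; print('endsep',np.linalg.norm(X[0]-X[1]),'len',np.linalg.norm(a))
for d in ((f-e)[:2],a): print(np.degrees(np.arctan2(d[1],d[0])))
d=X[0]-X[1]; print('normal', np.degrees(np.arctan2(-d[0],d[1])))
a/=np.linalg.norm(a); g=X[4][:2]-.105*a; print('grip',g)
s=eyes.read_camera('side')
print('net',ground(p,[[220.5,167.8]],.056))
for G in (np.r_[g,.056],np.r_[X[4][:2],.06]): print(project(s,G),project(p,G))
print(project(s,np.vstack([X[0],X[1]])))
im=s['pixels'][140:215,240:400,::-1]; cv2.imwrite('pics/c2.png',cv2.resize(im,None,fx=5,fy=5,interpolation=2))
E
```

```text
[[0.4309 0.2405 0.058 ]
 [0.4237 0.1824 0.058 ]
 [0.5398 0.211  0.058 ]
 [0.5322 0.1826 0.058 ]
 [0.5687 0.1935 0.07  ]]
endsep 0.05857378102881663 len 0.14252221190344722
-7.672702678858026
-7.228101307681332
normal -7.063975313196861
grip [0.46453233 0.20670657]
net [[0.62312593 0.18311762 0.056     ]]
[[278.20183139 168.94536421]] [[204.98808644 239.21553234]]
[[319.40512365 168.55914732]] [[213.81539501 191.50948502]]
[[265.30787858 162.70016423]
 [261.73287699 173.3231212 ]]
```

View pics/c2.png

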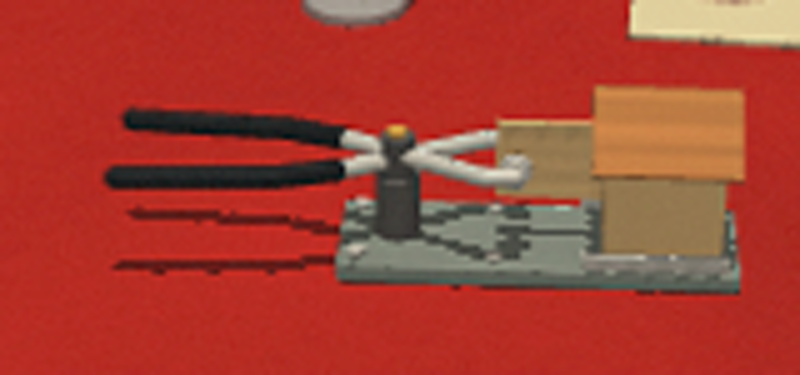

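Call:
{"name": "drive_tool", "arguments": {"angular": [[0,0,0.132],[0,0,0.132],[0,0,0.132],[0,0,0.132],[0,0,0],[0,0,0],[0,0,0],[0,0,0],[0,0,0],[0,0,0],[0,0,0],[0,0,0],[0,0,0],[0,0,0]], "delta_pos": [[0,0,0],[0,0,0],[0,0,0],[0,0,0],[2.1,-4.2,0],[2.1,-4.2,0],[2.1,-4.2,0],[2.1,-4.2,0],[2.1,-4.2,0],[2.1,-4.2,0],[2.1,-4.2,0],[2.1,-4.2,0],[2.1,-4.2,0],[2.1,-4.2,0]], "gripper": [8.7,8.7,8.7,8.7,8.7,8.7,8.7,8.7,8.7,8.7,8.7,8.7,8.7,8.7]}}

```text
time_s: 2.15
tool_pos: [0.516, -0.2069, 0.237]
tool_rot: [180.0, -0.0, -7.3]
force: [1.0, -1.0, -0.2]
grip_width: 0.087
grasp_force: 0.0
```

Call:
{"name": "drive_tool", "arguments": {"angular": [[0,0,0],[0,0,0],[0,0,0],[0,0,0],[0,0,0],[0,0,0],[0,0,0],[0,0,0],[0,0,0],[0,0,0],[0,0,0],[0,0,0],[0,0,0]], "delta_pos": [[-1.16,-4.49,0],[-1.16,-4.49,0],[-1.16,-4.49,0],[-1.16,-4.49,0],[-1.16,-4.49,0],[-1.16,-4.49,0],[-1.16,-4.49,0],[-1.16,-4.49,0],[-1.16,-4.49,0],[0,0,3.5],[0,0,3.5],[0,0,3],[0,0,0]], "gripper": [8.7,8.7,8.7,8.7,8.7,8.7,8.7,8.7,8.7,8.7,8.7,8.7,8.7]}}

```text
time_s: 3.45
tool_pos: [0.4599, 0.2043, 0.1329]
tool_rot: [179.8, 0.4, -7.3]
force: [-0.5, -0.4, -1.1]
grip_width: 0.0872
grasp_force: 0.0
```

```bash
python3 - <<'E'
from cell import eyes, telemetry
from h import *
o=telemetry.get_obs(); print(o['time_s'],o['tool_pos'],o['tool_rot'],o['qpos'])
t=eyes.read_camera('top');s=eyes.read_camera('side')
a=t['pixels'][160:300,130:290]; b=s['pixels'][90:230,200:360]
cv2.imwrite('pics/c3.png',cv2.resize(np.hstack([a,b])[...,::-1],None,fx=2.5,fy=2.5,interpolation=2))
E
```

```text
3.45 [0.45990554 0.20425383 0.13286307] [179.81932748   0.41064921  -7.26115553] [  11.87723142    8.59469974  -41.36441867  109.48210655    6.16646636
   64.6150046  -129.12197259]
```

View pics/c3.png

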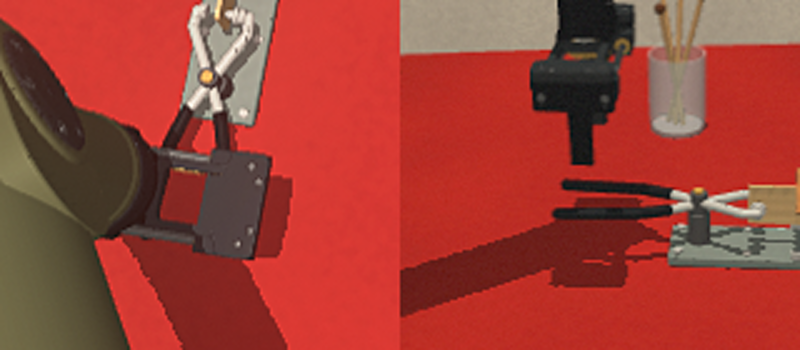

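The gripper hangs centred over the loaded handles: body right edge near x≈270 of the left crop, fingers above the handles at (580,160) of the right crop. Nothing has been touched. I'll settle, trim and check again just above the handles.

Call:
{"name": "drive_tool", "arguments": {"angular": [[0,0,0],[0,0,0],[0,0,0]], "delta_pos": [[0,0,1.5],[0,0,1.5],[0,0,0]], "gripper": [8.7,8.7,8.7]}}

```text
time_s: 3.85
tool_pos: [0.4617, 0.2047, 0.1047]
tool_rot: [179.9, 0.2, -7.3]
force: [0.1, -0.5, 0.4]
grip_width: 0.0867
grasp_force: 0.0
```

```bash
python3 - <<'E'
from cell import eyes, telemetry
from h import *
o=telemetry.get_obs(); print(o['time_s'],o['tool_pos'],o['tool_rot'],o['force'])
t=eyes.read_camera('top');s=eyes.read_camera('side')
M=R.from_euler('xyz',o['tool_rot'],degrees=True).as_matrix()
P=[o['tool_pos']+M@np.array(v) for v in((0,.0435,.014),(0,-.0435,.014),(0,.0585,.014),(0,-.0585,.014))]
print(project(s,P).round(1).tolist(),'handle outer at grip',project(s,[[.4685,.2385,.056],[.4604,.175,.056]]).tolist())
b=s['pixels'][120:210,230:340]
cv2.imwrite('pics/c4.png',cv2.resize(b[...,::-1],None,fx=6,fy=6,interpolation=2))
E
```

```text
3.85 [0.46165221 0.20472146 0.10468712] [ 1.79911427e+02  1.64600778e-01 -7.30014906e+00] [ 0.10514493 -0.53458786  0.36219515]
[[274.0, 165.0], [278.7, 149.7], [273.1, 167.8], [279.5, 147.2]] handle outer at grip [[279.809926605025, 163.23482297529588], [276.45675679818817, 174.90391147423128]]
```

View pics/c4.png

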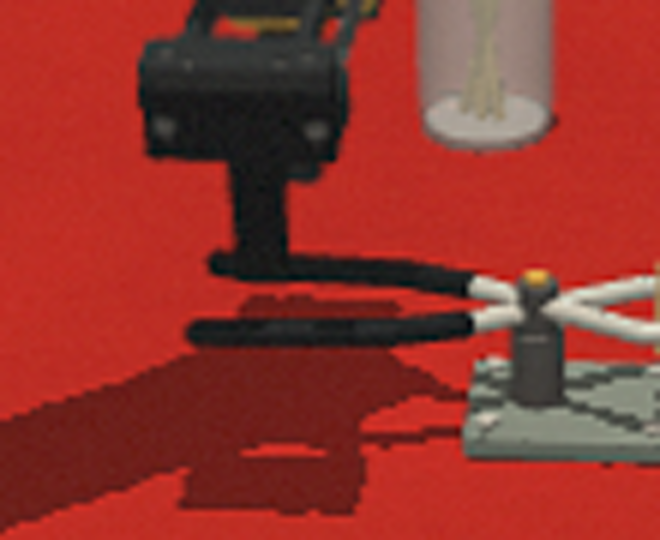

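The finger tip shows at (262,275) in the crop and the handles at rows about 268 and 332. Both agree with the projections to within about 2 mm, so I'll go straight down around the handles.

Call:
{"name": "drive_tool", "arguments": {"angular": [[0,0,0],[0,0,0],[0,0,0],[0,0,0],[0,0,0]], "delta_pos": [[0.2,0,1.3],[0,0,1.3],[0,0,1.3],[0,0,1.4],[0,0,0]], "gripper": [8.7,8.7,8.7,8.7,8.7]}}

```text
time_s: 4.45
tool_pos: [0.4629, 0.2046, 0.0509]
tool_rot: [179.9, 0.3, -7.3]
force: [-0.4, 0.1, 0.3]
grip_width: 0.087
grasp_force: 0.0
```

```bash
python3 - <<'E'
from cell import eyes, telemetry
from h import *
o=telemetry.get_obs(); print(o['time_s'],o['tool_pos'],o['force'])
s=eyes.read_camera('side')
b=s['pixels'][120:210,230:340]
cv2.imwrite('pics/c5.png',cv2.resize(b[...,::-1],None,fx=6,fy=6,interpolation=2))
E
```

```text
4.45 [0.46294772 0.20455432 0.05089991] [-0.43070806  0.12257841  0.28277324]
```

View pics/c5.png

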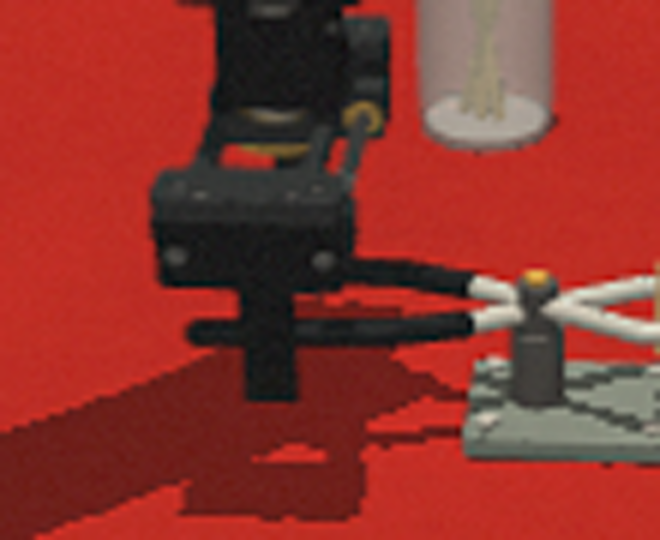

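The near finger stands outside the near handle at (270,340), no force. Now I'll close gradually.

Call:
{"name": "drive_tool", "arguments": {"angular": [[0,0,0],[0,0,0],[0,0,0],[0,0,0],[0,0,0],[0,0,0],[0,0,0],[0,0,0],[0,0,0],[0,0,0]], "delta_pos": [[0,0,0],[0,0,0],[0,0,0],[0,0,0],[0,0,0],[0,0,0],[0,0,0],[0,0,0],[0,0,0],[0,0,0]], "gripper": [7.8,7.2,6.6,6.2,5.8,5.4,5.0,4.6,4.6,4.6], "squeeze": 20}}

```text
time_s: 5.5
tool_pos: [0.4634, 0.2073, 0.0539]
tool_rot: [-179.9, 0.1, -7.2]
force: [-3.4, 5.0, 4.0]
grip_width: 0.0466
grasp_force: 6.6
```

Call:
{"name": "drive_tool", "arguments": {"angular": [[0,0,0],[0,0,0],[0,0,0],[0,0,0],[0,0,0],[0,0,0],[0,0,0],[0,0,0],[0,0,0]], "delta_pos": [[0,-0.2,0],[0,0,0],[0,0,0],[0,0,0],[0,0,0],[0,0,0],[0,0,0],[0,0,0],[0,0,0]], "gripper": [4.6,4.3,4.0,3.7,3.5,3.3,3.2,3.2,3.2]}}

```text
time_s: 6.4
tool_pos: [0.4624, 0.2075, 0.0535]
tool_rot: [179.9, 0.3, -7.2]
force: [-7.3, 0.4, 6.8]
grip_width: 0.0325
grasp_force: 7.7
```

Call:
{"name": "drive_tool", "arguments": {"angular": [[0,0,0],[0,0,0],[0,0,0],[0,0,0],[0,0,0]], "delta_pos": [[0,0,0],[0,0,0],[0,0,0],[0,0,0],[0,0,0]], "gripper": [2.8,2.6,2.6,2.6,2.6]}}

```text
time_s: 6.9
tool_pos: [0.4621, 0.2075, 0.0535]
tool_rot: [179.9, 0.3, -7.2]
force: [-7.9, 1.2, 7.0]
grip_width: 0.028
grasp_force: 20.3
```

```bash
python3 - <<'E'
from cell import eyes, telemetry
from h import *
o=telemetry.get_obs(); print(o['time_s'],o['tool_pos'],o['force'],o['grip_width'],o['grasp_force'])
t=eyes.read_camera('top');s=eyes.read_camera('side')
a=t['pixels'][140:230,175:265]; b=s['pixels'][130:220,280:370]
cv2.imwrite('pics/c6.png',cv2.resize(np.hstack([a,b])[...,::-1],None,fx=4.4,fy=4.4,interpolation=2))
E
```

```text
6.9 [0.46212441 0.20754471 0.0534952 ] [-7.91447219  1.15474148  7.01988242] 0.028049918841762674 20.300302784889936
```

View pics/c6.png

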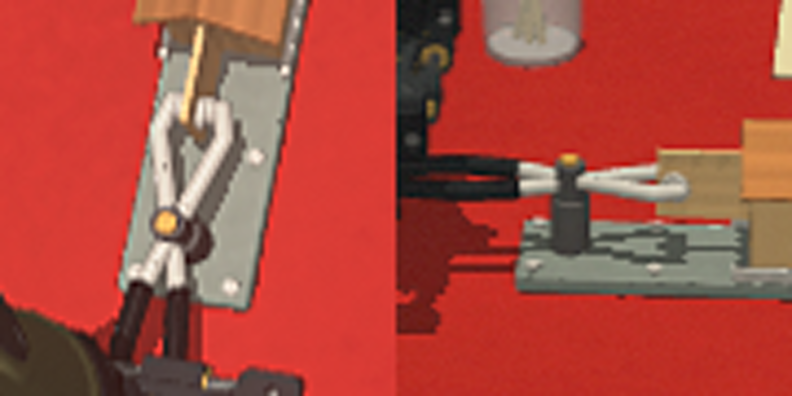

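The jaws are closed on the tab: jaw tips at (185,105) and (210,105) in the left crop. The fingers have stalled at 20 N. I'll press a little harder briefly to confirm it's against the stop.

Call:
{"name": "drive_tool", "arguments": {"angular": [[0,0,0],[0,0,0],[0,0,0],[0,0,0]], "delta_pos": [[0,0,0],[0,0,0],[0,0,0],[0,0,0]], "gripper": [2.4,2.4,2.4,2.4], "squeeze": 28}}

```text
time_s: 7.4
tool_pos: [0.4621, 0.2076, 0.0535]
tool_rot: [179.9, 0.3, -7.2]
force: [-7.9, 1.9, 8.0]
grip_width: 0.0274
grasp_force: 28.3
```

Stalled against the stop. Now I'll open slowly and let it spring back.

Call:
{"name": "drive_tool", "arguments": {"angular": [[0,0,0],[0,0,0],[0,0,0],[0,0,0],[0,0,0],[0,0,0],[0,0,0],[0,0,0],[0,0,0],[0,0,0],[0,0,0],[0,0,0]], "delta_pos": [[0,0,0],[0,0,0],[0,0,0],[0,0,0],[0,0,0],[0,0,0],[0,0,0],[0,0,0],[0,0,0],[0,0,0],[0,0,0],[0,0,0]], "gripper": [3.5,4.2,5.0,5.6,6.2,6.8,7.4,8.0,8.7,8.7,8.7,8.7]}}

```text
time_s: 8.6
tool_pos: [0.4651, 0.2072, 0.0535]
tool_rot: [180.0, -0.0, -7.3]
force: [-0.9, 0.3, -0.2]
grip_width: 0.0868
grasp_force: 0.0
```

Free of contact, so straight up and clear.

Call:
{"name": "drive_tool", "arguments": {"angular": [[0,0,0],[0,0,0],[0,0,0],[0,0,0],[0,0,0],[0,0,0],[0,0,0],[0,0,0],[0,0,0],[0,0,0],[0,0,0],[0,0,0]], "delta_pos": [[0,0,-1.5],[0,0,-1.5],[0,0,-1.5],[0,0,-1.5],[0,0,-3],[0,0,-3],[0,0,-3],[0,0,-3],[0,4,0],[0,4,0],[0,4,0],[0,0,0]], "gripper": [8.7,8.7,8.7,8.7,8.7,8.7,8.7,8.7,8.7,8.7,8.7,8.7]}}

```text
time_s: 9.8
tool_pos: [0.4497, 0.0823, 0.2346]
tool_rot: [179.8, -0.1, -7.8]
force: [-0.2, -0.6, -0.0]
grip_width: 0.0866
grasp_force: 0.0
```

```bash
python3 - <<'E'
from cell import eyes, telemetry
from h import *
o=telemetry.get_obs(); print(o['time_s'],o['tool_pos'],o['force'])
t=eyes.read_camera('top');s=eyes.read_camera('side')
a=t['pixels'][140:230,175:265]; b=s['pixels'][130:220,280:370]
cv2.imwrite('pics/c7.png',cv2.resize(np.hstack([a,b])[...,::-1],None,fx=4.4,fy=4.4,interpolation=2))
E
```

```text
9.8 [0.4497179  0.08227099 0.23462384] [-0.19320107 -0.61359372 -0.00466349]
```

View pics/c7.png

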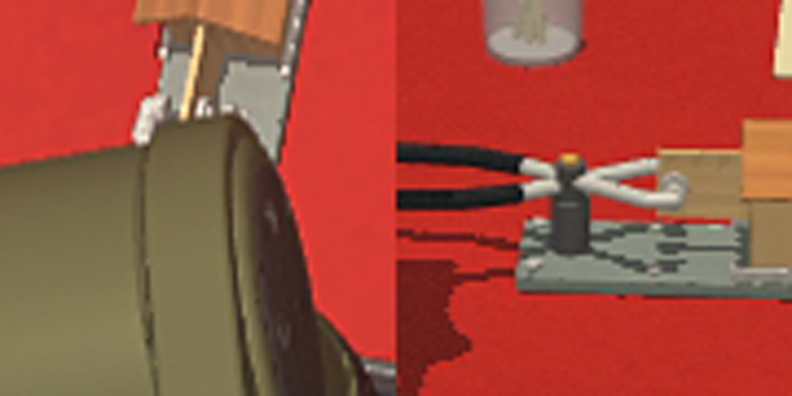

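The handles are wide open again at (460,155) and (460,195) in the right crop, but the arm hides the stud from above. I'll move the arm aside for one comparison with the first pictures.

Call:
{"name": "drive_tool", "arguments": {"angular": [[0,0,0],[0,0,0],[0,0,0],[0,0,0],[0,0,0],[0,0,0],[0,0,0],[0,0,0]], "delta_pos": [[1.4,3.8,0],[1.4,3.8,0],[1.4,3.8,0],[1.4,3.8,0],[1.4,3.8,0],[1.4,3.8,0],[1.4,3.8,0],[0,0,0]], "gripper": [8.7,8.7,8.7,8.7,8.7,8.7,8.7,8.7]}}

```text
time_s: 10.7
tool_pos: [0.5139, -0.1933, 0.2335]
tool_rot: [179.9, -0.0, -7.6]
force: [-0.3, -0.1, -0.1]
grip_width: 0.0866
grasp_force: 0.0
```

```bash
python3 - <<'E'
from cell import eyes, telemetry, models
from h import *
o=telemetry.get_obs(); print(o['time_s'],o['tool_pos'],o['force'])
t=eyes.read_camera('top');s=eyes.read_camera('side')
for p in (t,s): print([(r['centre'],round(r['p'],2)) for r in models.search_frame(p,'snap')])
T=lambda i:i[145:190,195:245]; S=lambda i:i[145:190,330:380]
i=np.vstack([np.hstack([T(cv2.imread('pics/top0.png')),T(t['pixels'][...,::-1])]),np.hstack([S(cv2.imread('pics/side0.png')),S(s['pixels'][...,::-1])])])
cv2.imwrite('pics/c8.png',cv2.resize(i,None,fx=6.5,fy=6.5,interpolation=2))
E
```

```text
10.7 [ 0.51392826 -0.19325615  0.2334609 ] [-0.27613529 -0.14673485 -0.06211612]
[]
[([331.4, 174.9], 0.32)]
```

View pics/c8.png

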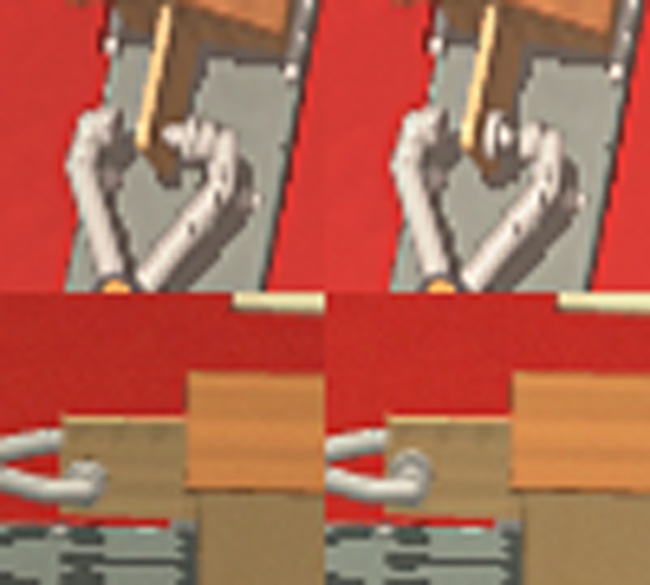

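Before (left) and after (right): the disc has left the jaw tip (185,135 in the left crop) and now sits flat on the tab (495,130 in the right crop). The jaws are as wide open as at the start, so the stud is shut.

```bash
python3 -c "
from cell import env
print(env.sign_off())"
```

```text
the job is handed in; nothing more can be done
None
```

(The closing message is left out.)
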